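# Eject the charged battery pack from its dock and stand it in the tray

## Robot

A 6-joint arm with a two-finger parallel gripper is mounted at the origin on a cart in front of the work surface, level with it; the furniture and walls round the work are solid. World frame = base frame: x ahead of the robot, y to its left, z up, the work surface at z = 0. Lengths are in m, angles in rad, forces in N, time in s.
With the tool pointing down it reaches from about 0.375 to 0.975 m from the base axis. Payload 3.8 kg.
Tool frame: the origin (TCP) lies midway between the tips of the shut fingers; the grasp point (between the pads) lies 19 mm behind it; z points along the fingers, y is the line along which they close (so a half turn about z gives the same grasp; the last joint's range is limited). The gripper opens to 85 mm and grips with 20 to 120 N. Pads are 22 mm wide; open, the fingers measure 114 mm over their backs; the gripper's body (76 mm by 85 mm) begins 54 mm behind the grasp point. The pads swing forward as they close: fully open they stand 13 mm farther back than shut.
Start: joints at [1.302, 0.264, 1.604, -0, 1.274, -0.037], TCP at [0.155, 0.657, 0.231] pointing down, gripper open.
Joint ranges: [-2.63, 2.63], [-0.94, 2.18], [0.31, 2.57], [-1.31, 4.45], [0, 2.66], [-2.55, 2.55]. Speed limits (rad/s): [2.57, 2.57, 3.14, 3.14, 3.14, 3.14].

## Interface

Orientations are given as a rotation vector (axis times angle).
In Python, from workcell import bot, read_camera, camera_info, ticket gives the robot as it stands.
- The arm moves only by the tool servo_tool, never from a script. Its argument "targets" is a list of rows, each an object of numbers: "hand": the closure, from -1 (fully open) to 1 (shut); "x", "y", "z": the shift along the tool's x, y, z as a fraction of full scale; "roll": the turn about the tool's z as a fraction of full scale. In form: [{"hand": .., "x": .., "y": .., "z": .., "roll": ..}, ...]. A call has 1 to 10 rows; each row is the pose to reach, as a shift and turn from the pose commanded when the call began, along the tool's axes at that moment, turning the shorter way round; what a row does not reach only later rows make up. Full scale, the value 1, is 50 cm for a shift and 180 degrees for a turn. A row lasts 1/12 s, in which the tool goes at most 41.7 mm and 7.16 degrees, less where a joint would pass 70% of its speed; a pose out of reach is approached as far as the arm can. A call with a number of a shift or a turn outside -1 to 1 is refused whole. A call with a gripper value outside its range is refused whole. The fingers move at their own pace and stop on an object; "grip_force" is the grip in N (left out, the last holds). Time passes only in rows, so rows that repeat a pose let the fingers close. It gives the time, the measured TCP pose, the force, the opening and the grip force at its end, in the units of the state.
- bot.read_state(): the state, without advancing time (a new reading comes with each control period).
- read_camera(name): name is "scene" or "top" or "wrist"; returns the picture (420x560x3 uint8, red, green, blue); there is no depth.
- camera_info(name): a dict with "fx", "fy", "cx", "cy" (pixels), "eye" and "orientation" of the camera in the world; the wrist camera has in their place "T_tool_cam" (4x4, takes a point from camera to tool coordinates, whose origin is the TCP and whose axes are the flange's). Camera axes: x right, y down, z forward; pixel columns grow to the right and rows downward; lengths in m; the calibration is good to about 2 mm. A picture is of the moment at which its call begins: read the wrist's pose just before it. camera_info takes no time and is no camera call.
- ticket.finish_job(): hands the job in; it is judged then, once.
The state is a dict: "time": time; "q": joint angles; "joint_vel": joint speeds; "joint_torque": joint torques, N m; "tool_pos": TCP position; "tcp_rot": TCP orientation; "wrist_force": force on the tool from outside, world axes, zero at the start; "torque": the same for the moment, N m; "width": opening from 0.0 (shut) to 1.0 (fully open); "grip_force": force on a finger pad.
Only numpy, scipy, OpenCV 4.12 (cv2) and the standard library are available. Lean on these libraries where they do the work, as an engineer would, in place of code of your own. Each camera call takes 0.05 s, during which the arm holds its last target. There are 200 camera calls.

## Task

The battery pack in the sloping charging dock is done: push the dock's eject plunger right down to its stop so that the pack clicks up out of its bay and stays up, and let the plunger spring back. Then pull the pack out along its slanting bay and set it down gently, standing upright on its bottom end, in the open metal tray. Leave the tray, the tape roll, the spool, the tin and the jar where they are.

Things in the scene. Friction and masses are not known exactly. Their poses are not given: they have to be found in the camera images.
- dock: Grey wedge-shaped charging dock, fixed, 128 mm deep, 196 wide, 123 high. Origin on the bench, 36 mm behind its front edge; x to its rear, y to its left, z up. Its aluminium face slopes 30 degrees down to the front. Pack and plunger move along the face's normal: outward is (-0.5, 0, 0.866) in the dock's frame. Bay: 35 mm right of the middle; plunger: 65 mm left of it.
- bay_mouth (a point): Centre of the rectangular mouth of the bay (37 by 83 mm) in the plane of the sloping face, at (0, -0.035, 0.102) in the dock's frame; its axes are the dock's, not slanted.
- plunger_top (a point): Centre of the flat top of the black round plunger head (36 mm across, 10 mm thick, on a steel stem with a coil spring), 36 mm out from the sloping face when up. Moves with the plunger; its z axis points out along the slanting axis.
- plunger (a joint): Plunger travel, m: 0 up, 0.018 down at its stop; sprung back when let go. The push is 2 N at first, up to about 15 N on the way through the detent, 7 to 10 N at the stop. It lifts the pack by an ejector 1.5 times as far: at the stop the pack is 27 mm up and clicks into a detent, where it stays while the plunger returns. A short press leaves the pack hanging lower.
- pack: Black battery pack: 34 mm thick (its x), 80 wide (its y), 82 long (its z), 0.15 to 0.29 kg. Origin at the centre of its bottom end, z to its top end. Starts seated in the bay: z along the slanting outward axis, x up the slope, y as the dock's y, top end 2 mm out of the face (29 mm once clicked up). Grip it across its thickness; the faces at the top are plain.
- pack_top (a point): Centre of the pack's top end, 82 mm from its origin; axes as the pack's. The pack has 1.5 mm of play each side in the bay. From the clicked-up place some 3 to 8 N along the outward axis pull it out; it is clear of the bay after 53 mm more.
- tray: Open sheet-metal tray, loose, 130 mm (x) by 170 mm (y), 28 mm high, walls 3 mm, floor top 3 mm above the bench. Origin at the centre of its underside.
- tape: Roll of masking tape lying flat, 97 mm across, 24 mm high; bystander. Origin at the centre of its underside. It and the tray swap places from start to start.
- spool: Solder spool standing on its flange, 57 mm across, 55 mm high; bystander. Origin at the centre of its underside.
- tin: Small round tin of brass wool, 49 mm across, 28 mm high; bystander. Origin at the centre of its underside.
- jar: Small jar with a lid, 38 mm across, 30 mm high; bystander. Origin at the centre of its underside.

How it is judged:
On the way, in this order (a step that is already met when the one before it is completed fails the run):
1. the plunger is pressed right down to its stop (value of joint plunger above 0.0165 m), for 0.1 s.
2. the plunger has sprung back up and the pack stays clicked up in its bay (value of joint plunger below 0.003 m and distance between pack and bay_mouth between 0.049 and 0.06 m), for 0.2 s.
3. the pack is pulled out, its bottom end clear of the bay (z of pack in the frame of bay_mouth above 0.005 m and contact force between pack and dock below 0.1 N), for 0.1 s.
At the end, for the whole second after the job is handed in: The pack stands on its bottom end on the tray's floor, within the tray's walls, upright within 0.1 rad and at rest; the tray lies flat and the plunger is up again (less than 3 mm down) (x of pack in the frame of tray between -0.05 and 0.05 m and y of pack in the frame of tray between -0.065 and 0.065 m and z of pack in the frame of tray between -0.002 and 0.008 m and angle between pack's own z axis and vertical below 0.1 rad and linear speed of pack below 0.02 m/s and value of joint plunger below 0.003 m and angle between tray's own z axis and vertical below 0.05 rad); the robot touches nothing.
It fails at once if the pack is dropped or thrown (faster than 0.7 m/s while the fingers do not hold it) (linear speed of pack above 0.7 m/s and contact force between the fingers and pack below 0.5 N).
It fails at once if the tray is shoved more than 40 mm (distance of tray from where it was at the start of the episode above 0.04 m).
It fails at once if the tape roll, spool, tin or jar is moved more than 30 mm (distance of any of tape, spool, tin, jar from where it was at the start of the episode above 0.03 m).
It also fails if it takes over 51 s, if anything falls off the work surface, if the arm or the gripper's body presses on something with over 40 N, if the wrist force passes 120 N, or if a joint passes its speed limit or range.

## Working session

There is one attempt and no reset: what is moved stays moved. The work goes in short steps, Python scripts to look and compute and a tool call to move; the robot and the scene stay as the last step left them, time stands still between calls to the robot, and variables do not carry over. Pictures are saved under pics/ and viewed, at most 10 in all, crops included, and the job is handed in when it is done.

Besides the shell and the picture viewer there is one more tool, called after ">>>" as name(argument=value, ...), one argument or row to a line, values as JSON. servo_tool: Moves the arm, as the interface text tells. Its arguments: {"type":"object","properties":{"targets":{"type":"array"},"grip_force":{"type":"number"}},"required":["targets"]}

```bash
mkdir -p pics; python3 - <<'E'
from workcell import bot, read_camera, camera_info
import cv2,numpy as np
s=bot.read_state();print(s)
for n in("scene","top"):
    i=camera_info(n);print(n,i)
    cv2.imwrite(f"pics/{n}0.png",cv2.cvtColor(read_camera(n),cv2.COLOR_RGB2BGR))
print(camera_info("wrist"))
E
```

```text
{'time': 0.0, 'q': array([ 1.30209874e+00,  2.64775015e-01,  1.60538983e+00,  1.75097678e-05,
        1.27371286e+00, -3.69237400e-02]), 'joint_vel': array([ 4.43936041e-04,  3.18623465e-04,  7.36578683e-04,  3.60813766e-06,
        1.79970810e-03, -3.88898871e-04]), 'joint_torque': array([-3.17482634e-03, -5.15098608e+01, -3.67318225e+01, -2.70835171e-04,
        1.26529281e-02,  1.29362505e-06]), 'tool_pos': array([0.15486453, 0.65623044, 0.22993876]), 'tcp_rot': array([-0.36322083, -3.12015596,  0.0035431 ]), 'wrist_force': array([ 0.55936715, -0.07112163,  0.26709607]), 'torque': array([-0.03932279, -0.05701731,  0.03823333]), 'grip_force': 0.0, 'width': 1.0034870570774297}
scene {'fx': 440.90705105605343, 'fy': 440.90705105605343, 'cx': 278.78441523956354, 'cy': 208.76630659988774, 'eye': array([0.13149251, 0.74159255, 0.83214504]), 'orientation': array([-0.62777441,  2.59894928, -1.22094663])}
top {'fx': 419.47352027664533, 'fy': 419.47352027664533, 'cx': 276.19653920919757, 'cy': 210.12102893406492, 'eye': array([0.34265427, 0.00383458, 1.39725503]), 'orientation': array([-2.15318782,  2.14964862, -0.20416723])}
{'fx': 304.72201863134603, 'fy': 304.72201863134603, 'cx': 279.48904549982046, 'cy': 207.9915698362326, 'T_tool_cam': array([[ 2.19278181e-05, -9.47636993e-01, -3.19349540e-01,
         8.17173629e-02],
       [ 9.99999892e-01, -1.27784846e-04,  4.47852416e-04,
        -2.00291246e-05],
       [-4.65209548e-04, -3.19349515e-01,  9.47636888e-01,
        -1.41577607e-01],
       [ 0.00000000e+00,  0.00000000e+00,  0.00000000e+00,
         1.00000000e+00]])}
```

View pics/scene0.png

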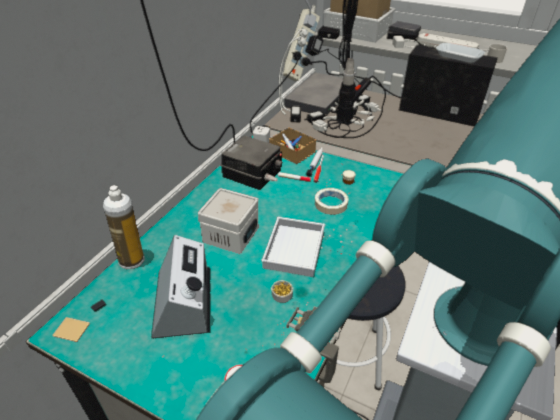

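View pics/top0.png

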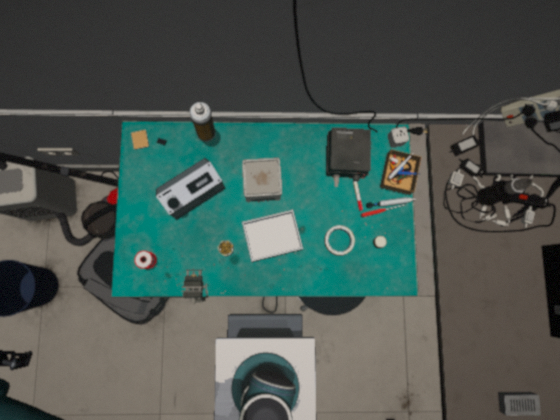

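The scene view shows the dock near (185,290) and the tray at (295,245). In the top view the dock is at (190,187) with its plunger at about (172,200) and the pack at about (203,183). The tray is at (272,236), tape (340,240), tin (226,248), spool (144,260), jar (380,241).

```bash
cat > h.py <<'E'
from workcell import bot, read_camera, camera_info
import cv2,numpy as np
from scipy.spatial.transform import Rotation as R
def cam(n,s=None):
    i=camera_info(n);K=np.array([[i['fx'],0,i['cx']],[0,i['fy'],i['cy']],[0,0,1]])
    if n=='wrist':
        s=s or bot.read_state();T=np.eye(4);T[:3,:3]=R.from_rotvec(s['tcp_rot']).as_matrix();T[:3,3]=s['tool_pos']
        T=T@i['T_tool_cam'];return K,T[:3,:3],T[:3,3]
    return K,R.from_rotvec(i['orientation']).as_matrix(),np.array(i['eye'])
def ray(c,uv,z):
    K,Rm,e=c;d=Rm@np.linalg.solve(K,[*uv,1]);return e+d*(z-e[2])/d[2]
def proj(c,p):
    K,Rm,e=c;q=K@(Rm.T@(np.asarray(p)-e));return q[:2]/q[2]
E
python3 - <<'E'
from h import *
im=cv2.imread('pics/top0.png');c=cam('top')
a=cv2.resize(im[150:225,145:235],None,fx=6,fy=6,interpolation=cv2.INTER_CUBIC)
cv2.imwrite('pics/crop1.png',a)
for n,uv,z in [('plunger',(172,200),.13),('pack',(203,183),.104),('tray',(272,236),.028),('tape',(340,240),.024),('tin',(226,248),.028),('spool',(144,260),.055)]:print(n,ray(c,uv,z).round(3))
g=cv2.cvtColor(im,cv2.COLOR_BGR2HSV);m=((g[...,1]<60)&(g[...,2]>100)).astype(np.uint8)
for k in cv2.findContours(m[205:265,235:310],0,2,offset=(235,205))[0]:
    if cv2.contourArea(k)>300:
        b=cv2.boxPoints(cv2.minAreaRect(k));print([ray(c,p,.028)[:2].round(3) for p in b])
print(R.from_rotvec(bot.read_state()['tcp_rot']).as_matrix().round(3))
E
```

```text
plunger [0.577 0.284 0.13 ]
pack [0.637 0.195 0.104]
tray [ 0.478 -0.023  0.028]
tape [ 0.465 -0.247  0.024]
tin [0.438 0.127 0.028]
spool [0.398 0.381 0.055]
[array([0.524, 0.079]), array([ 0.568, -0.091]), array([ 0.435, -0.123]), array([0.393, 0.045])]
[[-0.973  0.23  -0.001]
 [ 0.23   0.973 -0.002]
 [ 0.    -0.002 -1.   ]]
```

View pics/crop1.png

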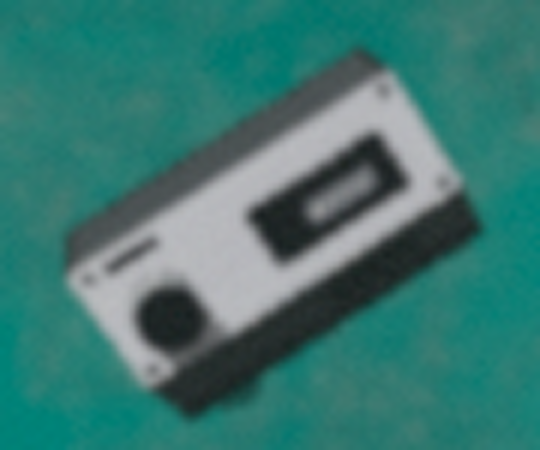

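The crop shows the bay mouth with its centre at about crop pixel (330,198), and the plunger head at about (172,315). The dock is yawed roughly 30°. I'll move above it and look with the wrist camera.

>>> servo_tool(
  targets=[
    {"hand": -1,"x": -0.96,"y": -0.6,"z": 0,"roll": -0.239},
    {"hand": -1,"x": -0.96,"y": -0.6,"z": 0,"roll": -0.239},
    {"hand": -1,"x": -0.96,"y": -0.6,"z": 0,"roll": -0.239},
    {"hand": -1,"x": -0.96,"y": -0.6,"z": 0,"roll": -0.239},
    {"hand": -1,"x": -0.96,"y": -0.6,"z": 0,"roll": -0.239},
    {"hand": -1,"x": -0.96,"y": -0.6,"z": 0,"roll": -0.239},
    {"hand": -1,"x": -0.96,"y": -0.6,"z": 0,"roll": -0.239},
    {"hand": -1,"x": -0.96,"y": -0.6,"z": 0,"roll": -0.239},
    {"hand": -1,"x": -0.96,"y": -0.6,"z": 0,"roll": -0.239},
    {"hand": -1,"x": -0.96,"y": -0.6,"z": 0,"roll": -0.239},
  ],
)

```text
time: 0.93
tool_pos: [0.4443, 0.3639, 0.2309]
tcp_rot: [0.806, -3.036, 0.0]
wrist_force: [-0.1, 1.3, -0.4]
width: 1.0
grip_force: 0.0
```

>>> servo_tool(
  targets=[
    {"hand": -1,"x": -0.2,"y": -0.12,"z": 0,"roll": 0},
    {"hand": -1,"x": -0.2,"y": -0.12,"z": 0,"roll": 0},
  ],
)

```text
time: 1.1
tool_pos: [0.5275, 0.3615, 0.2308]
tcp_rot: [0.803, -3.036, 0.001]
wrist_force: [0.7, 0.1, 0.2]
width: 1.003
grip_force: 0.0
```

>>> servo_tool(
  targets=[
    {"hand": -1,"x": 0.03,"y": -0.26,"z": 0,"roll": 0},
    {"hand": -1,"x": 0.03,"y": -0.26,"z": 0,"roll": 0},
    {"hand": -1,"x": 0.03,"y": -0.26,"z": 0,"roll": 0},
    {"hand": -1,"x": 0.03,"y": -0.26,"z": 0,"roll": 0},
    {"hand": -1,"x": 0.03,"y": -0.26,"z": 0,"roll": 0},
    {"hand": -1,"x": 0.03,"y": -0.26,"z": 0,"roll": 0},
  ],
)

```text
time: 1.6
tool_pos: [0.5781, 0.2434, 0.2308]
tcp_rot: [0.803, -3.036, -0.001]
wrist_force: [0.8, 0.1, 0.2]
width: 0.999
grip_force: 0.0
```

```bash
python3 - <<'E'
from h import *
s=bot.read_state();im=read_camera('wrist');cv2.imwrite('pics/w1.png',cv2.cvtColor(im,cv2.COLOR_RGB2BGR))
np.save('w1.npy',np.r_[s['tool_pos'],s['tcp_rot']]);print(s['tool_pos'],s['tcp_rot'],s['q'])
E
```

```text
[0.57808471 0.24342238 0.2308064 ] [ 8.03495988e-01 -3.03612230e+00 -1.17001029e-03] [ 3.58377839e-01  1.75430139e-01  1.71164222e+00  8.79118429e-04
  1.25539005e+00 -1.73012041e+00]
```

View pics/w1.png

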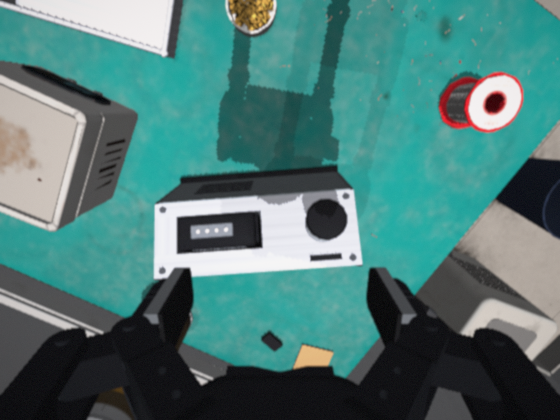

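The wrist view shows the face plate with corners at about (155,204), (352,189), (361,263) and (155,277). The bay mouth spans about (178–261, 212–254) and the plunger head is at about (326,219).

```bash
cat > dock.py <<'E'
from h import *
from scipy.optimize import least_squares
def blobs(im,roi,thr):
    x0,x1,y0,y1=roi;g=cv2.cvtColor(im,cv2.COLOR_BGR2GRAY)[y0:y1,x0:x1]
    return sorted([k for k in cv2.findContours((g<thr).astype(np.uint8),0,1,offset=(x0,y0))[0] if cv2.contourArea(k)>500],key=cv2.contourArea)
def order(b,ref): return np.array([b[np.argmin(np.linalg.norm(b-r,axis=1))] for r in ref])
def Rz(a): return R.from_euler('z',a).as_matrix()
MC=np.array([[0,-.035,.102]+sx*.0185*np.array([.866,0,.5])+sy*.0415*np.array([0,1,0]) for sx in(-1,1) for sy in(-1,1)])
PH=np.array([0,.065,.102])+.036*np.array([-.5,0,.866])
E
python3 - <<'E'
from dock import *
im=cv2.imread('pics/w1.png');v=np.load('w1.npy');c=cam('wrist',dict(tool_pos=v[:3],tcp_rot=v[3:]))
def mouth(roi,thr):
    k=max(blobs(im,roi,thr),key=cv2.contourArea);return cv2.boxPoints(cv2.minAreaRect(k)),cv2.contourArea(k)
for thr in(80,110):
    b,a=mouth((168,275,205,262),thr)
    ks=blobs(im,(300,352,196,245),thr);(e,ax,_)=cv2.fitEllipse(ks[-1])
    print(thr,b.round(1).tolist(),a,'head',e,ax)
    ref=np.array([[178,215],[259,213],[178,252],[261,248]])  # (-x,-y),(-x,+y),(+x,-y),(+x,+y)
    uv=order(b+.0,ref)
    def f(p,full=False):
        P=(Rz(p[2])@np.vstack([MC,PH]).T).T+[p[0],p[1],0]
        return (np.array([proj(c,q) for q in P])-np.vstack([uv,e])).ravel()
    r=least_squares(f,[.6,.23,.5]);print(r.x.round(4),np.degrees(r.x[2]),f(r.x).reshape(-1,2).round(1).tolist())
E
```

```text
80 [[175.60000610351562, 217.10000610351562], [259.1000061035156, 211.3000030517578], [261.6000061035156, 246.60000610351562], [178.0, 252.39999389648438]] 2745.0 head (325.6511535644531, 218.5524139404297) (38.921470642089844, 39.443424224853516)
[0.6167 0.2376 0.5962] 34.158543806571465 [[-0.1, -0.9], [0.9, -1.5], [-2.5, 1.9], [0.7, 1.5], [0.8, -0.5]]
110 [[174.5, 216.6999969482422], [259.3999938964844, 210.8000030517578], [261.8999938964844, 246.89999389648438], [177.10000610351562, 252.8000030517578]] 2900.0 head (325.7577819824219, 218.57638549804688) (40.143192291259766, 40.47792434692383)
[0.6168 0.2374 0.5943] 34.05162472178531 [[0.7, -0.7], [0.4, -1.1], [-1.8, 1.4], [0.1, 1.2], [0.5, -0.5]]
```

>>> servo_tool(
  targets=[
    {"hand": 1,"x": 0,"y": 0.077,"z": 0,"roll": -0.025},
    {"hand": 1,"x": 0,"y": 0.077,"z": 0,"roll": -0.025},
    {"hand": 1,"x": 0,"y": 0.077,"z": 0,"roll": -0.025},
    {"hand": 1,"x": 0,"y": 0.077,"z": 0.05,"roll": -0.025},
    {"hand": 1,"x": 0,"y": 0.077,"z": 0.1,"roll": -0.025},
    {"hand": 1,"x": 0,"y": 0.077,"z": 0.142,"roll": -0.025},
    {"hand": 1,"x": 0,"y": 0.077,"z": 0.142,"roll": -0.025},
    {"hand": 1,"x": 0,"y": 0.077,"z": 0.142,"roll": -0.025},
    {"hand": 1,"x": 0,"y": 0.077,"z": 0.142,"roll": -0.025},
  ],
)

```text
time: 2.4
tool_pos: [0.5598, 0.2777, 0.1616]
tcp_rot: [-0.925, 3.001, 0.0]
wrist_force: [0.4, 1.1, 0.6]
width: -0.002
grip_force: 0.0
```

```bash
python3 - <<'E'
from h import *
s=bot.read_state();im=read_camera('wrist');cv2.imwrite('pics/w2.png',cv2.cvtColor(im,cv2.COLOR_RGB2BGR))
print(s['tool_pos'],s['tcp_rot'],s['wrist_force'],s['width'])
d=Rz=R.from_euler('z',-.595).as_matrix()@(s['tool_pos']-[.617,.2375,0]);print('dock frame',d)
E
```

```text
[0.55975817 0.27770937 0.16155395] [-9.25120086e-01  3.00069335e+00  1.55924822e-04] [0.36383996 1.09688801 0.62270515] -0.0019910859095116315
dock frame [-0.02486704  0.06538388  0.16155395]
```

View pics/w2.png

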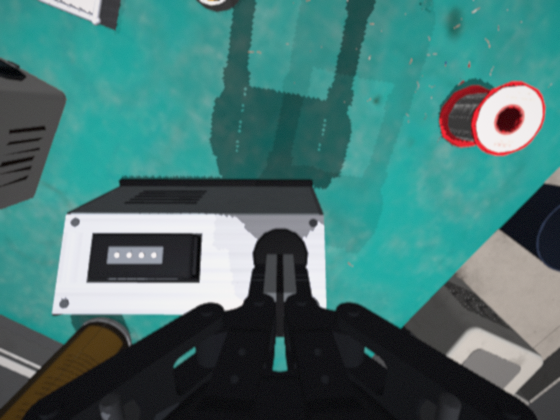

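The fingers are shut over the plunger head, centred at about (282,250). Next I'll descend to contact.

>>> servo_tool(
  targets=[
    {"hand": 1,"x": 0,"y": 0,"z": 0.02,"roll": 0},
    {"hand": 1,"x": 0,"y": 0,"z": 0.03,"roll": 0},
    {"hand": 1,"x": 0,"y": 0,"z": 0.04,"roll": 0},
    {"hand": 1,"x": 0,"y": 0,"z": 0.046,"roll": 0},
    {"hand": 1,"x": 0,"y": 0,"z": 0.05,"roll": 0},
    {"hand": 1,"x": 0,"y": 0,"z": 0.05,"roll": 0},
  ],
)

```text
time: 2.95
tool_pos: [0.5588, 0.2768, 0.1345]
tcp_rot: [0.924, -3.001, 0.0]
wrist_force: [0.3, 0.2, -0.2]
width: 0.001
grip_force: 0.0
```

>>> servo_tool(
  targets=[
    {"hand": 1,"x": -0.003,"y": 0,"z": 0.005,"roll": 0},
    {"hand": 1,"x": -0.006,"y": 0,"z": 0.01,"roll": 0},
    {"hand": 1,"x": -0.009,"y": 0,"z": 0.015,"roll": 0},
    {"hand": 1,"x": -0.012,"y": 0,"z": 0.02,"roll": 0},
    {"hand": 1,"x": -0.012,"y": 0,"z": 0.02,"roll": 0},
    {"hand": 1,"x": -0.012,"y": 0,"z": 0.02,"roll": 0},
  ],
)

```text
time: 3.45
tool_pos: [0.5636, 0.28, 0.1261]
tcp_rot: [0.924, -3.001, 0.001]
wrist_force: [-3.0, -2.9, 4.3]
width: -0.001
grip_force: 3.3
```

>>> servo_tool(
  targets=[
    {"hand": 1,"x": -0.003,"y": 0,"z": 0.005,"roll": 0},
    {"hand": 1,"x": -0.005,"y": 0,"z": 0.009,"roll": 0},
    {"hand": 1,"x": -0.007,"y": 0,"z": 0.012,"roll": 0},
    {"hand": 1,"x": -0.009,"y": 0,"z": 0.016,"roll": 0},
    {"hand": 1,"x": -0.009,"y": 0,"z": 0.016,"roll": 0},
  ],
)

```text
time: 3.87
tool_pos: [0.5674, 0.2825, 0.1182]
tcp_rot: [0.924, -3.001, 0.001]
wrist_force: [-4.1, -2.2, 5.5]
width: 0.001
grip_force: 3.9
```

>>> servo_tool(
  targets=[
    {"hand": 1,"x": -0.002,"y": 0,"z": 0.003,"roll": 0},
    {"hand": 1,"x": -0.004,"y": 0,"z": 0.007,"roll": 0},
    {"hand": 1,"x": -0.004,"y": 0,"z": 0.007,"roll": 0},
    {"hand": 1,"x": -0.004,"y": 0,"z": 0.007,"roll": 0},
  ],
)

```text
time: 4.2
tool_pos: [0.5677, 0.2827, 0.1177]
tcp_rot: [0.924, -2.998, 0.002]
wrist_force: [-13.3, -8.1, 23.0]
width: -0.004
grip_force: 13.9
```

```bash
python3 - <<'E'
from h import *
s=bot.read_state();im=read_camera('wrist');cv2.imwrite('pics/w3.png',cv2.cvtColor(im,cv2.COLOR_RGB2BGR))
print(s['tool_pos'],s['tcp_rot'],s['wrist_force'])
E
```

```text
[0.56772072 0.28267797 0.11768753] [ 9.23653682e-01 -2.99771154e+00  2.45196002e-03] [-13.30971968  -8.07427022  22.98728165]
```

View pics/w3.png

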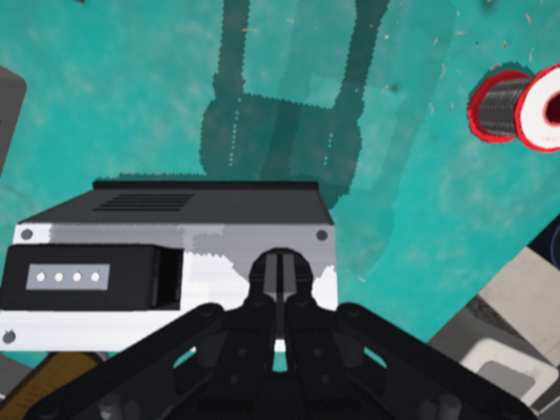

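The plunger is at its stop: the force jumped to about 28 N, and the pack visibly stands up at about (95,275). Retracting along the axis, then moving above the pack.

>>> servo_tool(
  targets=[
    {"hand": 1,"x": 0.01,"y": 0,"z": -0.018,"roll": 0},
    {"hand": 1,"x": 0.02,"y": 0,"z": -0.036,"roll": 0},
    {"hand": 1,"x": 0.03,"y": 0,"z": -0.054,"roll": 0},
    {"hand": 1,"x": 0.04,"y": 0,"z": -0.07,"roll": 0},
    {"hand": 1,"x": 0.05,"y": 0,"z": -0.14,"roll": 0},
    {"hand": 0,"x": 0.05,"y": -0.05,"z": -0.2,"roll": 0},
    {"hand": -1,"x": 0.05,"y": -0.12,"z": -0.2,"roll": 0},
    {"hand": -1,"x": 0.05,"y": -0.2,"z": -0.2,"roll": 0},
    {"hand": -1,"x": 0.05,"y": -0.2,"z": -0.2,"roll": 0},
    {"hand": -1,"x": 0.05,"y": -0.2,"z": -0.2,"roll": 0},
  ],
)

```text
time: 5.08
tool_pos: [0.6064, 0.1856, 0.2143]
tcp_rot: [-0.919, 3.003, -0.0]
wrist_force: [-0.6, 0.2, 0.5]
width: 0.706
grip_force: 0.0
```

>>> servo_tool(
  targets=[
    {"hand": -1,"x": 0,"y": 0,"z": 0,"roll": 0},
    {"hand": -1,"x": 0,"y": 0,"z": 0,"roll": 0},
  ],
)

```text
time: 5.25
tool_pos: [0.6045, 0.188, 0.2135]
tcp_rot: [0.925, -3.002, -0.001]
wrist_force: [0.4, 0.0, 0.1]
width: 0.976
grip_force: 0.0
```

```bash
python3 - <<'E'
from h import *
s=bot.read_state();im=read_camera('wrist');cv2.imwrite('pics/w4.png',cv2.cvtColor(im,cv2.COLOR_RGB2BGR))
np.save('w4.npy',np.r_[s['tool_pos'],s['tcp_rot']]);print(s['tool_pos'],s['tcp_rot'],s['wrist_force'],s['width'])
E
```

```text
[0.60450688 0.18800122 0.21346705] [ 9.25397837e-01 -3.00157845e+00 -7.77351198e-04] [0.43344884 0.00296219 0.05813588] 0.9763762186422824
```

View pics/w4.png

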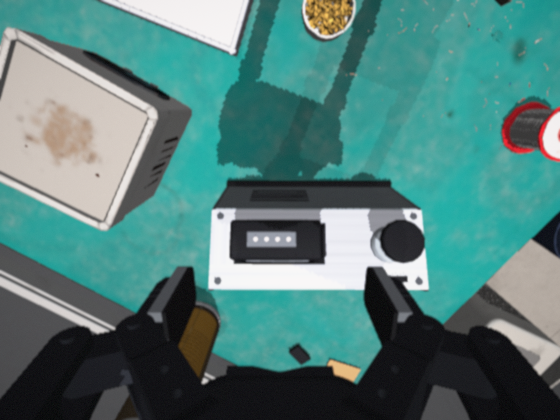

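The pack top lies at about (231–323, 221–262), and the plunger head is back up at (404,241). I'll measure the edges more precisely.

```bash
python3 - <<'E'
from dock import *
im=cv2.imread('pics/w4.png');v=np.load('w4.npy');c=cam('wrist',dict(tool_pos=v[:3],tcp_rot=v[3:]))
g=cv2.cvtColor(im,cv2.COLOR_BGR2GRAY)
for r in(228,240,252):print(r,g[r,222:238].tolist(),g[r,312:332].tolist())
for q in(235,300):print(q,g[212:230,q].tolist(),g[250:272,q].tolist())
k=blobs(im,(372,428,214,268),70)[-1];e,ax,_=cv2.fitEllipse(k);print('head',e,ax)
x=np.r_[.617,.2375,.595]
D=lambda P,p=x:(Rz(p[2])@np.atleast_2d(P).T).T+[p[0],p[1],0]
n=np.array([-.5,0,.866]);u=np.array([.866,0,.5]);m=np.array([0,-.035,.102])
top=[m+n*.029+u*sx*.017+np.array([0,sy*.04,0]) for sx in(-1,1) for sy in(-1,1)]
print('pred top',[proj(c,q).round(1).tolist() for q in D(top)],'mouth',[proj(c,q).round(1).tolist() for q in D(MC)],'head',proj(c,D(PH)[0]))
print('toolY deg',np.degrees(np.arctan2(*R.from_rotvec(v[3:]).as_matrix()[[1,0],1])))
E
```

```text
228 [244, 243, 242, 242, 242, 244, 245, 233, 153, 61, 33, 37, 39, 40, 40, 41] [39, 39, 41, 42, 39, 38, 36, 33, 27, 20, 23, 35, 75, 155, 225, 237, 237, 236, 236, 237]
240 [244, 243, 243, 243, 244, 245, 237, 183, 95, 45, 41, 44, 47, 46, 46, 43] [42, 43, 41, 44, 42, 42, 43, 36, 30, 22, 29, 36, 63, 143, 220, 234, 235, 233, 233, 234]
252 [244, 243, 243, 244, 245, 247, 235, 164, 72, 44, 49, 51, 51, 51, 50, 48] [46, 47, 48, 47, 47, 47, 48, 42, 39, 27, 27, 34, 50, 96, 171, 227, 238, 237, 237, 237]
235 [165, 155, 161, 170, 170, 170, 167, 135, 78, 39, 34, 36, 35, 38, 38, 38, 40, 41] [48, 51, 51, 51, 51, 50, 48, 45, 42, 36, 41, 48, 64, 126, 211, 243, 247, 247, 247, 246, 246, 246]
300 [148, 145, 146, 147, 147, 148, 136, 105, 60, 27, 30, 31, 36, 37, 38, 36, 40, 39] [47, 47, 48, 50, 46, 48, 48, 42, 41, 68, 98, 102, 75, 93, 165, 224, 239, 242, 244, 246, 247, 247]
head (401.6006774902344, 240.53773498535156) (39.553768157958984, 43.971534729003906)
pred top [[230.4, 220.5], [326.7, 220.7], [228.9, 262.0], [327.9, 262.2]] mouth [[233.7, 223.8], [323.4, 224.0], [232.4, 264.5], [324.5, 264.7]] head [403.83158922 240.56576409]
toolY deg 124.26944342548556
```

Measured: the pack is centred 1.8 mm toward −y of the tool and its yaw is aligned. I'll straddle its 80 mm width, because a vertical tool can hold the slanted pack flat only that way. It can then be turned upright against the dock's front wall.

>>> servo_tool(
  targets=[
    {"hand": -1,"x": -0.046,"y": -0.0036,"z": 0.05,"roll": 0},
    {"hand": -1,"x": -0.046,"y": -0.0036,"z": 0.1,"roll": 0},
    {"hand": -1,"x": -0.046,"y": -0.0036,"z": 0.15,"roll": 0},
    {"hand": -1,"x": -0.046,"y": -0.0036,"z": 0.167,"roll": 0},
    {"hand": -1,"x": -0.046,"y": -0.0036,"z": 0.167,"roll": 0},
    {"hand": -1,"x": -0.046,"y": -0.0036,"z": 0.167,"roll": 0},
    {"hand": -1,"x": -0.046,"y": -0.0036,"z": 0.167,"roll": 0},
  ],
)

```text
time: 5.88
tool_pos: [0.6261, 0.1995, 0.1322]
tcp_rot: [-0.925, 2.999, -0.0]
wrist_force: [-0.2, 0.6, 0.3]
width: 0.999
grip_force: 0.0
```

```bash
python3 - <<'E'
from h import *
s=bot.read_state();im=cv2.cvtColor(read_camera('wrist'),cv2.COLOR_RGB2BGR);cv2.imwrite('pics/w5.png',im)
d=R.from_euler('z',-.595).as_matrix()@(s['tool_pos']-[.617,.2375,0]);print(d,s['wrist_force'],s['width'])
E
```

```text
[-0.01372926 -0.03658445  0.13218739] [-0.15961313  0.62040148  0.30643593] 0.9988005628188106
```

View pics/w5.png

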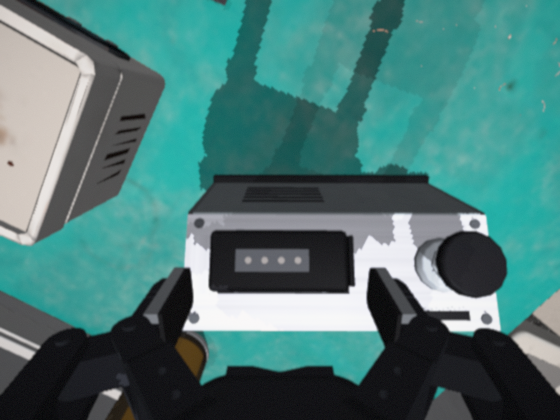

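The pack top spans columns 210–348, rows 231–292, between the finger pads at 190 and 368. There is a dark strip at 348–354 to its right. I'll check this against the predicted projection.

```bash
python3 - <<'E'
from dock import *
im=cv2.imread('pics/w5.png');s=bot.read_state();c=cam('wrist',s)
x=np.r_[.617,.2375,.595]
D=lambda P,p=x:(Rz(p[2])@np.atleast_2d(P).T).T+[p[0],p[1],0]
n=np.array([-.5,0,.866]);u=np.array([.866,0,.5]);m=np.array([0,-.035,.102])
for h in(.012,.020,.029):print(h,[proj(c,q).round(1).tolist() for q in D([m+n*h+u*sx*.017+np.array([0,sy*.04,0]) for sx in(-1,1) for sy in(-1,1)])])
print('mouth',[proj(c,q).round(1).tolist() for q in D(MC)],'head',proj(c,D(PH)[0]),'plate y98',[proj(c,q).round(1).tolist() for q in D([[-.036,.098,.081],[-.036,-.098,.081],[.036,.098,.123],[.036,-.098,.123]])])
g=cv2.cvtColor(im,cv2.COLOR_BGR2GRAY)
for r in(240,260,280):print(r,g[r,202:220].tolist(),g[r,338:362].tolist())
for q in(220,330):print(q,g[222:240,q].tolist(),g[280:306,q].tolist())
E
```

```text
0.012 [[217.4, 234.4], [349.0, 234.8], [214.9, 292.3], [351.4, 292.7]]
0.02 [[214.6, 233.0], [352.1, 233.4], [212.0, 293.4], [354.7, 293.8]]
0.029 [[211.2, 231.1], [355.9, 231.5], [208.3, 294.8], [358.8, 295.2]]
mouth [[218.8, 234.1], [347.0, 234.5], [216.4, 293.3], [349.4, 293.7]] head [476.05509503 262.8598066 ] plate y98 [[483.5, 200.0], [187.9, 199.2], [501.3, 333.5], [179.4, 332.7]]
240 [151, 149, 149, 147, 145, 148, 148, 133, 90, 39, 23, 27, 27, 28, 24, 25, 26, 25] [26, 26, 26, 26, 26, 25, 20, 20, 17, 16, 16, 24, 29, 32, 58, 105, 143, 155, 155, 156, 155, 154, 156, 154]
260 [237, 235, 235, 234, 235, 236, 223, 149, 62, 23, 22, 28, 28, 28, 30, 31, 28, 28] [33, 33, 31, 31, 33, 33, 27, 21, 19, 17, 15, 22, 30, 31, 40, 92, 168, 227, 236, 236, 235, 235, 235, 236]
280 [246, 245, 245, 245, 247, 238, 164, 70, 26, 24, 28, 29, 33, 31, 32, 31, 30, 33] [39, 37, 36, 37, 34, 37, 36, 31, 25, 20, 12, 13, 25, 35, 31, 48, 114, 192, 232, 238, 238, 237, 238, 238]
220 [168, 165, 161, 152, 152, 152, 145, 121, 79, 38, 19, 20, 22, 26, 23, 23, 25, 26] [30, 33, 30, 32, 34, 42, 46, 46, 44, 40, 35, 40, 82, 151, 216, 239, 243, 243, 243, 242, 241, 241, 241, 242, 240, 239]
330 [150, 151, 152, 155, 154, 156, 152, 136, 98, 53, 22, 23, 26, 25, 25, 24, 26, 26] [36, 37, 37, 38, 37, 39, 38, 35, 32, 26, 20, 26, 63, 137, 213, 241, 245, 245, 245, 245, 245, 245, 246, 246, 245, 244]
```

Both sides clear, with 4.6 mm on the left and 2.4 mm on the right, so I'll shift +1 mm in y. Then I'll descend in small steps, watching the force.

>>> servo_tool(
  targets=[
    {"hand": -1,"x": 0.003,"y": 0.002,"z": 0.006,"roll": 0},
    {"hand": -1,"x": 0.003,"y": 0.002,"z": 0.012,"roll": 0},
    {"hand": -1,"x": 0.003,"y": 0.002,"z": 0.018,"roll": 0},
    {"hand": -1,"x": 0.003,"y": 0.002,"z": 0.022,"roll": 0},
    {"hand": -1,"x": 0.003,"y": 0.002,"z": 0.026,"roll": 0},
    {"hand": -1,"x": 0.003,"y": 0.002,"z": 0.026,"roll": 0},
  ],
)

```text
time: 6.43
tool_pos: [0.623, 0.1986, 0.1166]
tcp_rot: [0.924, -3.001, -0.0]
wrist_force: [0.1, -0.5, 0.1]
width: 1.003
grip_force: 0.0
```

>>> servo_tool(
  targets=[
    {"hand": -1,"x": 0,"y": 0,"z": 0.004,"roll": 0},
    {"hand": -1,"x": 0,"y": 0,"z": 0.008,"roll": 0},
    {"hand": -1,"x": 0,"y": 0,"z": 0.008,"roll": 0},
  ],
)

```text
time: 6.68
tool_pos: [0.6231, 0.1987, 0.1127]
tcp_rot: [0.924, -3.002, -0.0]
wrist_force: [0.7, 0.2, -0.4]
width: 0.999
grip_force: 0.0
```

>>> servo_tool(
  targets=[
    {"hand": -1,"x": 0,"y": 0,"z": 0.005,"roll": 0},
    {"hand": -1,"x": 0,"y": 0,"z": 0.01,"roll": 0},
    {"hand": -1,"x": 0,"y": 0,"z": 0.01,"roll": 0},
  ],
)

```text
time: 6.93
tool_pos: [0.623, 0.1987, 0.1076]
tcp_rot: [0.925, -3.001, -0.0]
wrist_force: [-0.2, 0.4, 0.3]
width: 0.996
grip_force: 0.0
```

>>> servo_tool(
  targets=[
    {"hand": -1,"x": 0,"y": 0,"z": 0.005,"roll": 0},
    {"hand": -1,"x": 0,"y": 0,"z": 0.01,"roll": 0},
    {"hand": -1,"x": 0,"y": 0,"z": 0.016,"roll": 0},
    {"hand": -1,"x": 0,"y": 0,"z": 0.016,"roll": 0},
  ],
)

```text
time: 7.27
tool_pos: [0.6228, 0.1986, 0.0994]
tcp_rot: [0.924, -3.001, -0.0]
wrist_force: [-0.5, -0.2, 0.2]
width: 0.999
grip_force: 0.0
```

>>> servo_tool(
  targets=[
    {"hand": -1,"x": 0,"y": 0,"z": 0.005,"roll": 0},
    {"hand": -1,"x": 0,"y": 0,"z": 0.01,"roll": 0},
    {"hand": -1,"x": 0,"y": 0,"z": 0.013,"roll": 0},
    {"hand": -1,"x": 0,"y": 0,"z": 0.013,"roll": 0},
  ],
)

```text
time: 7.6
tool_pos: [0.623, 0.1986, 0.0932]
tcp_rot: [0.924, -3.001, -0.0]
wrist_force: [-1.5, 0.2, 0.5]
width: 1.0
grip_force: 0.0
```

>>> servo_tool(
  targets=[
    {"hand": 1,"x": 0,"y": 0,"z": 0,"roll": 0},
    {"hand": 1,"x": 0,"y": 0,"z": 0,"roll": 0},
    {"hand": 1,"x": 0,"y": 0,"z": 0,"roll": 0},
    {"hand": 1,"x": 0,"y": 0,"z": 0,"roll": 0},
    {"hand": 1,"x": 0,"y": 0,"z": 0,"roll": 0},
  ],
  grip_force=40,
)

```text
time: 8.02
tool_pos: [0.6234, 0.1986, 0.0938]
tcp_rot: [0.925, -3.002, 0.0]
wrist_force: [0.9, -1.4, -1.1]
width: 0.926
grip_force: 52.9
```

>>> servo_tool(
  targets=[
    {"hand": 1,"x": 0.003,"y": 0,"z": -0.005,"roll": 0},
    {"hand": 1,"x": 0.006,"y": 0,"z": -0.01,"roll": 0},
    {"hand": 1,"x": 0.01,"y": 0,"z": -0.017,"roll": 0},
    {"hand": 1,"x": 0.015,"y": 0,"z": -0.026,"roll": 0},
    {"hand": 1,"x": 0.02,"y": 0,"z": -0.035,"roll": 0},
    {"hand": 1,"x": 0.02,"y": 0,"z": -0.035,"roll": 0},
  ],
)

```text
time: 8.52
tool_pos: [0.6148, 0.1927, 0.1128]
tcp_rot: [-0.925, 3.002, -0.0]
wrist_force: [0.8, -2.3, 0.3]
width: 0.924
grip_force: 52.8
```

>>> servo_tool(
  targets=[
    {"hand": 1,"x": 0.006,"y": 0,"z": -0.01,"roll": 0},
    {"hand": 1,"x": 0.012,"y": 0,"z": -0.021,"roll": 0},
    {"hand": 1,"x": 0.018,"y": 0,"z": -0.031,"roll": 0},
    {"hand": 1,"x": 0.024,"y": 0,"z": -0.042,"roll": 0},
    {"hand": 1,"x": 0.03,"y": 0,"z": -0.052,"roll": 0},
    {"hand": 1,"x": 0.036,"y": 0,"z": -0.063,"roll": 0},
    {"hand": 1,"x": 0.042,"y": 0,"z": -0.073,"roll": 0},
    {"hand": 1,"x": 0.048,"y": 0,"z": -0.083,"roll": 0},
    {"hand": 1,"x": 0.05,"y": 0,"z": -0.087,"roll": 0},
    {"hand": 1,"x": 0.05,"y": 0,"z": -0.087,"roll": 0},
  ],
)

```text
time: 9.35
tool_pos: [0.5947, 0.1791, 0.1557]
tcp_rot: [-0.924, 3.001, -0.0]
wrist_force: [-0.3, -1.3, -3.3]
width: 0.927
grip_force: 52.9
```

```bash
python3 - <<'E'
from h import *
s=bot.read_state();im=cv2.cvtColor(read_camera('scene'),cv2.COLOR_RGB2BGR)
a=cv2.resize(im[170:350,120:330],None,fx=3,fy=3);b=cv2.resize(cv2.cvtColor(read_camera('wrist'),cv2.COLOR_RGB2BGR)[100:420],None,fx=.9,fy=.9)
o=np.zeros((600,800,3),np.uint8);o[:300,:420]=cv2.resize(a,(420,300))[:300];o[300:588,:504]=b
cv2.imwrite('pics/g1.png',o);print(s['tool_pos'],s['width'],s['wrist_force'])
E
```

```text
[0.59468003 0.17908284 0.15573937] 0.9274853810175505 [-0.3250551  -1.28263678 -3.27700225]
```

View pics/g1.png

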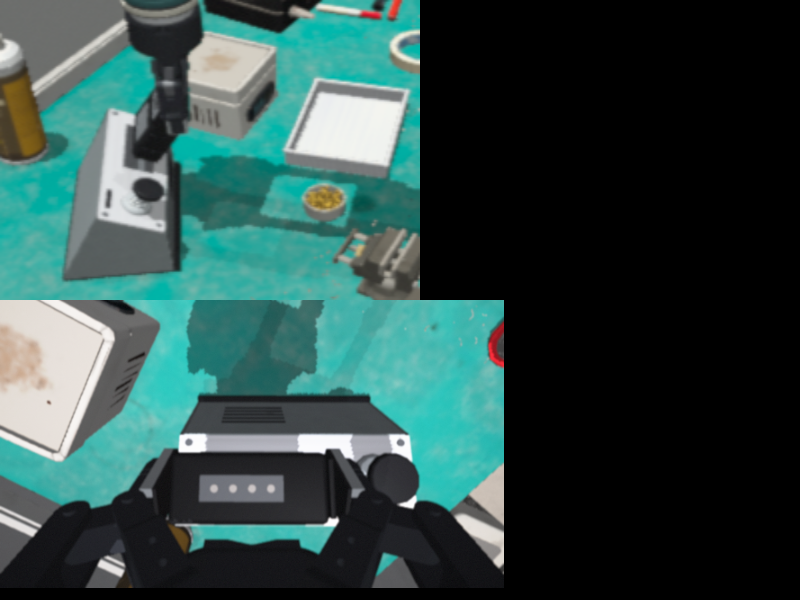

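The pack is out of the bay and held square across its width at about (250,488) in the lower pane, still tilted 30°. The plunger is up. Next I'll carry it in front of the dock, lower it, and turn it upright against the front wall.

>>> servo_tool(
  targets=[
    {"hand": 1,"x": 0.03,"y": 0,"z": -0.01,"roll": 0},
    {"hand": 1,"x": 0.06,"y": 0,"z": -0.01,"roll": 0},
    {"hand": 1,"x": 0.09,"y": 0,"z": -0.005,"roll": 0},
    {"hand": 1,"x": 0.11,"y": 0,"z": 0.02,"roll": 0},
    {"hand": 1,"x": 0.11,"y": 0,"z": 0.05,"roll": 0},
    {"hand": 1,"x": 0.11,"y": 0,"z": 0.08,"roll": 0},
    {"hand": 1,"x": 0.11,"y": 0,"z": 0.11,"roll": 0},
    {"hand": 1,"x": 0.11,"y": 0,"z": 0.135,"roll": 0},
    {"hand": 1,"x": 0.11,"y": 0,"z": 0.144,"roll": 0},
    {"hand": 1,"x": 0.11,"y": 0,"z": 0.144,"roll": 0},
  ],
  grip_force=20,
)

```text
time: 10.28
tool_pos: [0.5476, 0.1479, 0.0808]
tcp_rot: [0.924, -2.999, -0.0]
wrist_force: [-0.1, -1.1, -2.5]
width: 0.926
grip_force: 52.9
```

>>> servo_tool(
  targets=[
    {"hand": 1,"x": -0.01,"y": 0,"z": 0,"roll": 0},
    {"hand": 1,"x": -0.02,"y": 0,"z": 0,"roll": 0},
    {"hand": 1,"x": -0.03,"y": 0,"z": 0,"roll": 0},
    {"hand": 1,"x": -0.036,"y": 0,"z": 0,"roll": 0},
    {"hand": 1,"x": -0.042,"y": 0,"z": 0,"roll": 0},
    {"hand": 1,"x": -0.048,"y": 0,"z": 0,"roll": 0},
    {"hand": 1,"x": -0.048,"y": 0,"z": 0,"roll": 0},
  ],
)

```text
time: 10.87
tool_pos: [0.5666, 0.1605, 0.0819]
tcp_rot: [0.924, -2.996, 0.002]
wrist_force: [-4.8, -3.8, -0.8]
width: 0.928
grip_force: 53.1
```

>>> servo_tool(
  targets=[
    {"hand": 1,"x": -0.006,"y": 0,"z": 0,"roll": 0},
    {"hand": 1,"x": -0.012,"y": 0,"z": 0,"roll": 0},
    {"hand": 1,"x": -0.018,"y": 0,"z": 0,"roll": 0},
    {"hand": 1,"x": -0.024,"y": 0,"z": 0,"roll": 0},
    {"hand": 1,"x": -0.03,"y": 0,"z": 0,"roll": 0},
    {"hand": 1,"x": -0.036,"y": 0,"z": 0,"roll": 0},
    {"hand": 1,"x": -0.036,"y": 0,"z": 0,"roll": 0},
  ],
  grip_force=20,
)

```text
time: 11.45
tool_pos: [0.5803, 0.1703, 0.0813]
tcp_rot: [0.923, -2.994, 0.001]
wrist_force: [-6.0, -4.0, -0.7]
width: 0.926
grip_force: 54.0
```

>>> servo_tool(
  targets=[
    {"hand": 1,"x": -0.006,"y": 0,"z": 0,"roll": 0},
    {"hand": 1,"x": -0.012,"y": 0,"z": 0,"roll": 0},
    {"hand": 1,"x": -0.018,"y": 0,"z": 0,"roll": 0},
    {"hand": 1,"x": -0.022,"y": 0,"z": 0,"roll": 0},
    {"hand": 1,"x": -0.022,"y": 0,"z": 0,"roll": 0},
  ],
)

```text
time: 11.87
tool_pos: [0.5894, 0.1764, 0.0813]
tcp_rot: [0.923, -2.994, 0.001]
wrist_force: [-6.1, -4.6, -0.1]
width: 0.927
grip_force: 54.1
```

>>> servo_tool(
  targets=[
    {"hand": 1,"x": -0.002,"y": 0,"z": 0,"roll": 0},
    {"hand": 1,"x": -0.004,"y": 0,"z": 0,"roll": 0},
    {"hand": 1,"x": -0.004,"y": 0,"z": 0,"roll": 0},
  ],
)

```text
time: 12.12
tool_pos: [0.5909, 0.1774, 0.0814]
tcp_rot: [0.922, -2.994, 0.001]
wrist_force: [-6.2, -4.7, 0.6]
width: 0.921
grip_force: 54.1
```

>>> servo_tool(
  targets=[
    {"hand": 1,"x": -0.003,"y": 0,"z": 0,"roll": 0},
    {"hand": 1,"x": -0.006,"y": 0,"z": 0,"roll": 0},
    {"hand": 1,"x": -0.006,"y": 0,"z": 0,"roll": 0},
  ],
)

```text
time: 12.37
tool_pos: [0.5935, 0.1793, 0.0814]
tcp_rot: [0.923, -2.994, 0.001]
wrist_force: [-5.4, -3.5, 0.2]
width: 0.926
grip_force: 54.1
```

```bash
python3 - <<'E'
from h import *
s=bot.read_state();im=cv2.cvtColor(read_camera('scene'),cv2.COLOR_RGB2BGR)
a=cv2.resize(im[190:350,130:250],None,fx=3.5,fy=3.5)[:560];b=cv2.resize(cv2.cvtColor(read_camera('wrist'),cv2.COLOR_RGB2BGR)[140:400,120:440],None,fx=1.15,fy=1.15)
o=np.zeros((600,800,3),np.uint8);o[:a.shape[0],:a.shape[1]]=a;o[:b.shape[0],430:430+b.shape[1]]=b[:,:370]
cv2.imwrite('pics/g2.png',o);print(s['tool_pos'],s['wrist_force'],(R.from_euler('z',-.595).as_matrix()@(s['tool_pos']-[.617,.2375,0])))
E
```

```text
[0.5935093  0.17929075 0.08138274] [-5.40886261 -3.46533022  0.16977714] [-0.05208058 -0.03503916  0.08138274]
```

View pics/g2.png

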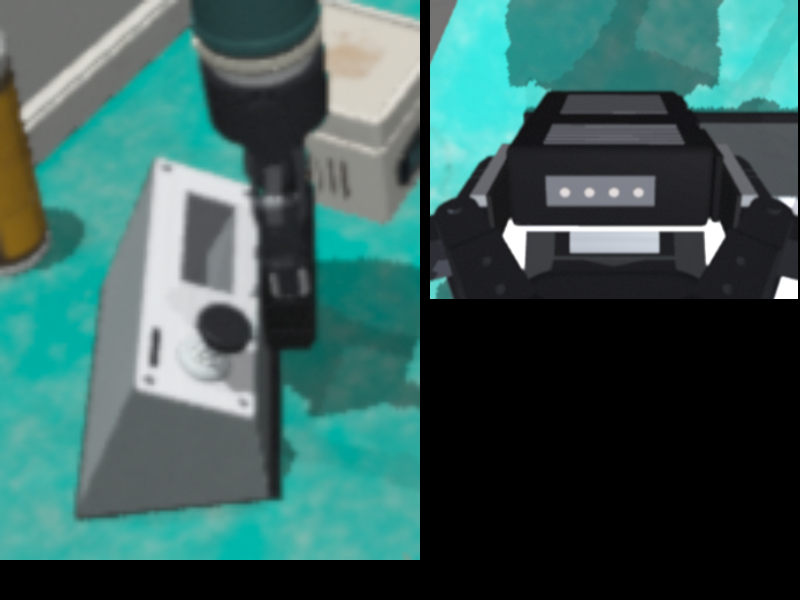

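The left pane shows the pack hanging close to upright in front of the dock. In the right pane the pack's front face has corners at about (512,146), (712,146), (683,95) and (548,95). I'll estimate the remaining tilt numerically.

```bash
python3 - <<'E'
from dock import *
# wall lean, from w5 (known pose = before: recompute using tool pose printed then)
rv=np.array([-.925,2.999,0]);c=cam('wrist',dict(tool_pos=np.array([.6261,.1995,.1322]),tcp_rot=rv))
D=lambda P:(Rz(.595)@np.array(P))+[.617,.2375,0]
for x in(-.036,-.03,-.026,-.022):print(x,proj(c,D([x,0,.102+x*.577])).round(1),end=' ')
print('base',proj(c,D([-.036,0,0])).round(1))
K=cam('wrist')[0];T=camera_info('wrist')['T_tool_cam']
for rt in(708,714):
  uv=np.array([[512,146],[rt,146],[683,95],[548,95]],float)/1.15+[120,140]
  P=np.array([[-.04,0,0],[.04,0,0],[.04,.082,0],[-.04,.082,0]])
  ok,r,t=cv2.solvePnP(P,uv,K,None);Rm=T[:3,:3]@cv2.Rodrigues(r)[0]
  e=cv2.projectPoints(P,r,t,K,None)[0][:,0]-uv
  d=Rm[:,1];print('down axis in tool',d.round(3),'fwd lean rad',-d[0]/d[2],'top pt',(T@np.r_[t[:,0],1])[:3].round(4),e.round(1).tolist())
im=cv2.cvtColor(read_camera('wrist'),cv2.COLOR_RGB2BGR);g=cv2.cvtColor(im,cv2.COLOR_BGR2GRAY)
cv2.imwrite('pics/now.png',im)
for r in(230,250,264):print(r,g[r,180:260:2].tolist(),g[r,310:360:2].tolist())
for q in(240,300):print(q,g[205:345:2,q].tolist())
E
```

```text
-0.036 [335.5 200.4] -0.03 [335.9 210.7] -0.026 [336.1 217.6] -0.022 [336.3 224.6] base [320.  173.8]
down axis in tool [0.174 0.731 0.66 ] fwd lean rad -0.26293712077805687 top pt [-0.038   0.2844  0.0708] [[7.1, -3.0], [-4.1, 1.6], [6.2, -2.1], [-9.9, 3.7]]
down axis in tool [0.159 0.723 0.672] fwd lean rad -0.2371979074773176 top pt [-0.0356  0.2805  0.0666] [[7.8, -3.0], [-4.5, 1.5], [6.9, -2.1], [-11.0, 3.8]]
230 [181, 180, 180, 179, 179, 181, 183, 186, 185, 186, 188, 186, 178, 175, 175, 176, 170, 108, 28, 19, 20, 19, 18, 17, 18, 19, 21, 18, 43, 68, 71, 73, 72, 70, 71, 71, 71, 70, 69, 70] [71, 70, 70, 72, 71, 71, 64, 27, 19, 22, 24, 15, 22, 22, 18, 19, 50, 142, 177, 177, 176, 174, 173, 172, 173]
250 [184, 186, 186, 185, 188, 189, 188, 187, 188, 157, 61, 21, 22, 21, 22, 22, 19, 23, 20, 20, 20, 20, 36, 84, 91, 93, 91, 92, 91, 91, 92, 91, 89, 90, 89, 89, 89, 91, 100, 102] [102, 101, 101, 100, 101, 100, 101, 99, 101, 100, 102, 101, 67, 22, 20, 21, 19, 19, 19, 19, 20, 24, 54, 84, 83]
264 [195, 177, 165, 166, 163, 116, 30, 17, 21, 18, 21, 23, 21, 20, 17, 23, 22, 22, 20, 47, 81, 81, 83, 83, 83, 81, 84, 82, 84, 85, 84, 83, 83, 83, 82, 83, 83, 82, 83, 83] [85, 90, 90, 89, 91, 92, 88, 90, 91, 89, 90, 90, 91, 89, 89, 77, 26, 23, 20, 19, 22, 21, 24, 21, 20]
240 [96, 97, 97, 97, 99, 100, 97, 57, 31, 58, 68, 71, 71, 71, 69, 71, 73, 39, 21, 21, 20, 47, 89, 90, 89, 93, 98, 88, 94, 88, 56, 22, 30, 33, 34, 35, 36, 33, 35, 37, 35, 32, 33, 42, 101, 132, 131, 131, 129, 141, 193, 214, 193, 144, 129, 131, 124, 75, 32, 34, 32, 31, 33, 34, 30, 63, 252, 255, 132, 50]
300 [93, 93, 93, 93, 97, 99, 95, 55, 30, 62, 72, 72, 71, 71, 72, 72, 81, 45, 19, 18, 24, 41, 97, 94, 89, 94, 93, 91, 101, 90, 57, 24, 26, 33, 37, 37, 39, 38, 37, 37, 36, 37, 37, 42, 101, 130, 132, 130, 129, 168, 220, 223, 220, 170, 132, 131, 124, 75, 34, 33, 35, 30, 34, 32, 30, 51, 235, 255, 227, 209]
```

```bash
python3 - <<'E'
from dock import *
K=cam('wrist')[0];T=np.linalg.inv(camera_info('wrist')['T_tool_cam'])
def pj(x,y,z):
    q=K@(T@[x,y,z,1])[:3];return q[:2]/q[2]
for wt in(0,.3,1):
  def f(p):
    x,z,a=p;c,s=np.cos(a),np.sin(a)   # a: forward lean (top toward +x tool)
    bf=(x-.082*s,z+.082*c);tr=(x-.034*c,z-.034*s*1)  # lean forward lifts the rear edge (tool z is down)
    w=lambda q:2*304.7*.04/((T@[q[0],0,q[1],1])[2])
    return [pj(x,0,z)[1]-267,pj(bf[0],0,bf[1])[1]-219.5,pj(tr[0],0,tr[1])[1]-335.5,wt*(w((x,z))-176),wt*(w(bf)-115.5)]
  r=least_squares(f,[.015,-.03,0]);print(wt,r.x.round(4),np.round(f(r.x),1))
E
```

```text
0 [ 0.0146 -0.0231  0.1063] [ 0.  0.  0.  0. -0.]
0.3 [ 0.0135 -0.0216  0.1025] [ 0.4  0.2 -0.6  1.1 -0.7]
1 [ 0.0125 -0.0203  0.096 ] [ 1.   0.2 -1.1  1.7 -3.2]
```

The pack still leans forward by about 0.10 rad, so I'll push about 7 mm more.

>>> servo_tool(
  targets=[
    {"hand": 1,"x": -0.004,"y": 0,"z": 0,"roll": 0},
    {"hand": 1,"x": -0.008,"y": 0,"z": 0,"roll": 0},
    {"hand": 1,"x": -0.012,"y": 0,"z": 0,"roll": 0},
    {"hand": 1,"x": -0.014,"y": 0,"z": 0,"roll": 0},
    {"hand": 1,"x": -0.014,"y": 0,"z": 0,"roll": 0},
  ],
)

```text
time: 12.93
tool_pos: [0.5995, 0.1833, 0.0815]
tcp_rot: [0.923, -2.994, 0.001]
wrist_force: [-6.3, -4.3, -0.2]
width: 0.925
grip_force: 54.1
```

```bash
cat > tilt.py <<'E'
from dock import *
s=bot.read_state();im=cv2.cvtColor(read_camera('wrist'),cv2.COLOR_RGB2BGR);g=cv2.cvtColor(im,cv2.COLOR_BGR2GRAY)
cv2.imwrite('pics/now.png',im)
print(s['tool_pos'],s['wrist_force'],s['q'])
for q in(240,300):print(q,[(r,int(v)) for r,v in zip(range(195,350,2),g[195:350:2,q])])
E
python3 tilt.py
```

```text
[0.59950941 0.18326816 0.08149831] [-6.25585611 -4.33213776 -0.20670373] [ 2.57564114e-01  3.09007021e-01  1.83946686e+00 -1.32416048e-03
  1.00131328e+00 -1.91027342e+00]
240 [(195, 126), (197, 114), (199, 109), (201, 110), (203, 111), (205, 113), (207, 111), (209, 74), (211, 26), (213, 51), (215, 82), (217, 88), (219, 89), (221, 89), (223, 89), (225, 89), (227, 88), (229, 89), (231, 88), (233, 68), (235, 26), (237, 26), (239, 26), (241, 28), (243, 34), (245, 82), (247, 101), (249, 105), (251, 98), (253, 100), (255, 95), (257, 106), (259, 94), (261, 94), (263, 98), (265, 72), (267, 29), (269, 35), (271, 35), (273, 38), (275, 38), (277, 39), (279, 39), (281, 39), (283, 37), (285, 39), (287, 38), (289, 39), (291, 42), (293, 105), (295, 145), (297, 146), (299, 146), (301, 146), (303, 160), (305, 217), (307, 230), (309, 210), (311, 152), (313, 147), (315, 145), (317, 114), (319, 47), (321, 37), (323, 39), (325, 36), (327, 39), (329, 37), (331, 37), (333, 35), (335, 53), (337, 61), (339, 63), (341, 66), (343, 69), (345, 79), (347, 86), (349, 90)]
300 [(195, 107), (197, 106), (199, 105), 
[... 152 characters left out ...]
 90), (229, 88), (231, 90), (233, 65), (235, 26), (237, 27), (239, 26), (241, 26), (243, 30), (245, 81), (247, 104), (249, 99), (251, 95), (253, 104), (255, 96), (257, 102), (259, 97), (261, 94), (263, 100), (265, 87), (267, 31), (269, 32), (271, 37), (273, 38), (275, 39), (277, 40), (279, 39), (281, 40), (283, 40), (285, 39), (287, 39), (289, 40), (291, 44), (293, 99), (295, 144), (297, 148), (299, 146), (301, 146), (303, 192), (305, 235), (307, 237), (309, 233), (311, 175), (313, 146), (315, 146), (317, 120), (319, 51), (321, 38), (323, 37), (325, 37), (327, 38), (329, 38), (331, 37), (333, 67), (335, 191), (337, 229), (339, 225), (341, 224), (343, 227), (345, 227), (347, 227), (349, 226)]
```

>>> servo_tool(
  targets=[
    {"hand": 1,"x": -0.002,"y": 0,"z": 0,"roll": 0},
    {"hand": 1,"x": -0.004,"y": 0,"z": 0,"roll": 0},
    {"hand": 1,"x": -0.004,"y": 0,"z": 0,"roll": 0},
  ],
)

```text
time: 13.23
tool_pos: [0.5995, 0.1833, 0.0809]
tcp_rot: [0.922, -2.991, 0.002]
wrist_force: [-9.7, -6.9, 1.7]
width: 0.923
grip_force: 54.4
```

>>> servo_tool(
  targets=[
    {"hand": 1,"x": 0.01,"y": 0,"z": 0,"roll": 0},
    {"hand": 1,"x": 0.03,"y": 0,"z": -0.01,"roll": 0},
    {"hand": 1,"x": 0.06,"y": 0,"z": -0.03,"roll": 0},
    {"hand": 1,"x": 0.09,"y": 0,"z": -0.06,"roll": 0},
    {"hand": 1,"x": 0.12,"y": 0,"z": -0.09,"roll": 0},
    {"hand": 1,"x": 0.15,"y": 0,"z": -0.11,"roll": 0},
    {"hand": 1,"x": 0.18,"y": 0,"z": -0.12,"roll": 0},
    {"hand": 1,"x": 0.2,"y": 0,"z": -0.12,"roll": 0},
    {"hand": 1,"x": 0.2,"y": 0,"z": -0.12,"roll": 0},
    {"hand": 1,"x": 0.2,"y": 0,"z": -0.12,"roll": 0},
  ],
)

```text
time: 14.07
tool_pos: [0.5216, 0.1295, 0.1429]
tcp_rot: [-0.924, 3.002, 0.0]
wrist_force: [-0.6, 0.9, -1.7]
width: 0.927
grip_force: 53.9
```

```bash
python3 tilt.py | cut -c1-1100
```

```text
[0.52162144 0.12950324 0.1429489 ] [-0.55939457  0.90580431 -1.6765119 ] [ 1.96852633e-01  7.75950388e-02  1.99104900e+00  2.66877610e-04
  1.07183990e+00 -1.97110763e+00]
240 [(195, 62), (197, 61), (199, 93), (201, 114), (203, 117), (205, 117), (207, 118), (209, 100), (211, 38), (213, 16), (215, 43), (217, 48), (219, 48), (221, 47), (223, 49), (225, 46), (227, 48), (229, 48), (231, 49), (233, 39), (235, 7), (237, 11), (239, 11), (241, 10), (243, 15), (245, 44), (247, 57), (249, 58), (251, 52), (253, 52), (255, 50), (257, 56), (259, 57), (261, 54), (263, 58), (265, 42), (267, 13), (269, 14), (271, 19), (273, 15), (275, 17), (277, 16), (279, 17), (281, 17), (283, 21), (285, 17), (287, 16), (289, 17), (291, 23), (293, 61), (295, 83), (297, 84), (299, 85), (301, 83), (303, 93), (305, 125), (307, 138), (309, 119), (311, 86), (313, 83), (315, 83), (317, 63), (319, 22), (321, 17), (323, 16), (325, 19), (327, 18), (329, 19), (331, 14), (333, 15), (335, 45), (337, 56), (339, 53), (341, 53), (343, 54), (345, 54), (347, 54), (349, 54)]
300 [(195, 62), (197, 60), (199, 63), (201, 92), (203, 110), (205, 110), (207, 108), (209, 93), (211, 35), (213, 16), (215, 42), (217, 49), (219, 48), (221, 48), (223, 46), (225, 48), (227, 47), (229, 49), (231, 51), (233, 44), (235, 14), (237, 12), (239, 8), (241, 9), (243, 15), (245, 43), (247, 57), (249, 55), (251, 52), (253, 58), (255, 54), (257, 61), (259, 53), (261, 52), (263, 54), (265, 39), (267, 10), (269, 14), (271, 18), (273, 21), (275, 21), (277, 19), (279, 22), (281, 21), (283, 19), (285, 19), (287, 19), (289, 20), (291, 23), (293, 57), (295, 84), (297, 84), (299, 85), (301, 85), (303, 117), (305, 146), (307, 147), (309, 141), (311, 100), (313, 82), (315, 84), (317, 67), (319, 25), (321, 16), (323, 21), (325, 18), (327, 16), (329, 17), (331, 19), (333, 19), (335, 43), (337, 52), (339, 51), (341, 54), (343, 53), (345, 54), (347, 52), (349, 53)]
```

The pack seated flush against the wall, so its lean is now about 0.02 rad. Carrying it to the tray.

>>> servo_tool(
  targets=[
    {"hand": 1,"x": 0.02,"y": -0.015,"z": 0,"roll": 0.01},
    {"hand": 1,"x": 0.05,"y": -0.04,"z": 0,"roll": 0.02},
    {"hand": 1,"x": 0.085,"y": -0.07,"z": 0,"roll": 0.04},
    {"hand": 1,"x": 0.125,"y": -0.1,"z": 0,"roll": 0.055},
    {"hand": 1,"x": 0.165,"y": -0.135,"z": 0,"roll": 0.075},
    {"hand": 1,"x": 0.2,"y": -0.165,"z": 0,"roll": 0.09},
    {"hand": 1,"x": 0.23,"y": -0.19,"z": 0,"roll": 0.1},
    {"hand": 1,"x": 0.247,"y": -0.202,"z": 0,"roll": 0.111},
    {"hand": 1,"x": 0.247,"y": -0.202,"z": 0,"roll": 0.111},
    {"hand": 1,"x": 0.247,"y": -0.202,"z": 0,"roll": 0.111},
  ],
)

```text
time: 14.95
tool_pos: [0.4765, -0.0236, 0.1426]
tcp_rot: [0.387, -3.118, -0.001]
wrist_force: [0.2, -0.1, -2.2]
width: 0.923
grip_force: 53.9
```

>>> servo_tool(
  targets=[
    {"hand": 1,"x": 0,"y": 0,"z": 0.02,"roll": 0},
    {"hand": 1,"x": 0,"y": 0,"z": 0.04,"roll": 0},
    {"hand": 1,"x": 0,"y": 0,"z": 0.06,"roll": 0},
    {"hand": 1,"x": 0,"y": 0,"z": 0.08,"roll": 0},
    {"hand": 1,"x": 0,"y": 0,"z": 0.1,"roll": 0},
    {"hand": 1,"x": 0,"y": 0,"z": 0.12,"roll": 0},
    {"hand": 1,"x": 0,"y": 0,"z": 0.12,"roll": 0},
    {"hand": 1,"x": 0,"y": 0,"z": 0.12,"roll": 0},
  ],
)

```text
time: 15.62
tool_pos: [0.4755, -0.0232, 0.0816]
tcp_rot: [0.39, -3.115, -0.001]
wrist_force: [0.2, 0.1, -1.8]
width: 0.926
grip_force: 53.8
```

```bash
python3 - <<'E'
from h import *
s=bot.read_state();im=cv2.cvtColor(read_camera('wrist'),cv2.COLOR_RGB2BGR);cv2.imwrite('pics/p1.png',im)
c=cam('wrist',s);g=cv2.cvtColor(im,cv2.COLOR_BGR2HSV)
print(s['tool_pos'],s['wrist_force'])
m=((g[...,1]<60)&(g[...,2]>90)).astype(np.uint8)
# tray front wall top edge & side walls along rows/cols
for col in(150,280,400):print(col,[int(r) for r in np.flatnonzero(np.diff(m[:,col]))])
for row in(60,120,180):print(row,[int(r) for r in np.flatnonzero(np.diff(m[row]))])
tx,ty=.480,-.0225;a=np.radians(14)
for X,Y in[(-.065,.085),(-.065,-.085),(.065,.085),(.065,-.085)]:print(proj(c,[tx+X*np.cos(a)-Y*np.sin(a),ty+X*np.sin(a)+Y*np.cos(a),.028]).round())
E
```

```text
[ 0.47552073 -0.02323393  0.08159544] [ 0.24240876  0.09967648 -1.76528449]
150 [129, 130, 136, 176, 180, 181, 217, 221]
280 [136, 210, 245, 247, 248, 250, 251, 257, 259, 260, 262, 263, 292, 317, 352, 363]
400 [137, 173, 174, 265, 302, 314]
60 [261, 264]
120 [4, 47, 195, 196, 214, 216, 237, 238]
180 [41, 150, 412]
[414. 142.]
[144. 141.]
[390. 314.]
[168. 314.]
```

The tray edges agree with the prediction. Lowering gently to contact.

>>> servo_tool(
  targets=[
    {"hand": 1,"x": 0,"y": 0,"z": 0.008,"roll": 0},
    {"hand": 1,"x": 0,"y": 0,"z": 0.014,"roll": 0},
    {"hand": 1,"x": 0,"y": 0,"z": 0.02,"roll": 0},
    {"hand": 1,"x": 0,"y": 0,"z": 0.024,"roll": 0},
    {"hand": 1,"x": 0,"y": 0,"z": 0.024,"roll": 0},
  ],
)

```text
time: 16.08
tool_pos: [0.476, -0.0234, 0.0704]
tcp_rot: [0.39, -3.117, -0.0]
wrist_force: [-0.5, 0.5, -2.1]
width: 0.924
grip_force: 53.8
```

>>> servo_tool(
  targets=[
    {"hand": 1,"x": 0,"y": 0,"z": 0.003,"roll": 0},
    {"hand": 1,"x": 0,"y": 0,"z": 0.006,"roll": 0},
    {"hand": 1,"x": 0,"y": 0,"z": 0.006,"roll": 0},
  ],
)

```text
time: 16.33
tool_pos: [0.4763, -0.0234, 0.0676]
tcp_rot: [0.39, -3.117, -0.0]
wrist_force: [-0.1, 0.5, -2.0]
width: 0.924
grip_force: 53.8
```

>>> servo_tool(
  targets=[
    {"hand": 1,"x": 0,"y": 0,"z": 0.002,"roll": 0},
    {"hand": 1,"x": 0,"y": 0,"z": 0.004,"roll": 0},
    {"hand": 1,"x": 0,"y": 0,"z": 0.004,"roll": 0},
  ],
)

```text
time: 16.58
tool_pos: [0.4763, -0.0234, 0.0656]
tcp_rot: [0.39, -3.117, -0.0]
wrist_force: [-0.1, -0.1, -2.1]
width: 0.93
grip_force: 53.8
```

>>> servo_tool(
  targets=[
    {"hand": 1,"x": 0,"y": 0,"z": 0.002,"roll": 0},
    {"hand": 1,"x": 0,"y": 0,"z": 0.004,"roll": 0},
    {"hand": 1,"x": 0,"y": 0,"z": 0.004,"roll": 0},
  ],
)

```text
time: 16.83
tool_pos: [0.4763, -0.0234, 0.0636]
tcp_rot: [0.39, -3.117, -0.0]
wrist_force: [-0.6, -0.5, -1.8]
width: 0.924
grip_force: 53.8
```

>>> servo_tool(
  targets=[
    {"hand": 1,"x": 0,"y": 0,"z": 0.002,"roll": 0},
    {"hand": 1,"x": 0,"y": 0,"z": 0.003,"roll": 0},
    {"hand": 1,"x": 0,"y": 0,"z": 0.003,"roll": 0},
  ],
)

```text
time: 17.08
tool_pos: [0.4763, -0.0234, 0.0622]
tcp_rot: [0.39, -3.117, -0.0]
wrist_force: [0.2, 0.2, -2.7]
width: 0.926
grip_force: 53.8
```

>>> servo_tool(
  targets=[
    {"hand": 1,"x": 0,"y": 0,"z": 0.002,"roll": 0},
    {"hand": 1,"x": 0,"y": 0,"z": 0.003,"roll": 0},
    {"hand": 1,"x": 0,"y": 0,"z": 0.003,"roll": 0},
  ],
)

```text
time: 17.33
tool_pos: [0.4763, -0.0234, 0.0607]
tcp_rot: [0.39, -3.117, -0.0]
wrist_force: [-0.1, 0.5, -2.3]
width: 0.931
grip_force: 53.8
```

>>> servo_tool(
  targets=[
    {"hand": 1,"x": 0,"y": 0,"z": 0.002,"roll": 0},
    {"hand": 1,"x": 0,"y": 0,"z": 0.004,"roll": 0},
    {"hand": 1,"x": 0,"y": 0,"z": 0.004,"roll": 0},
  ],
)

```text
time: 17.58
tool_pos: [0.4762, -0.0234, 0.0586]
tcp_rot: [0.39, -3.117, -0.0]
wrist_force: [0.4, 0.5, -2.4]
width: 0.923
grip_force: 53.8
```

>>> servo_tool(
  targets=[
    {"hand": 1,"x": 0,"y": 0,"z": 0.002,"roll": 0},
    {"hand": 1,"x": 0,"y": 0,"z": 0.004,"roll": 0},
    {"hand": 1,"x": 0,"y": 0,"z": 0.004,"roll": 0},
  ],
)

```text
time: 17.83
tool_pos: [0.4762, -0.0234, 0.0565]
tcp_rot: [0.39, -3.117, -0.0]
wrist_force: [-0.8, 0.2, -1.9]
width: 0.924
grip_force: 53.8
```

>>> servo_tool(
  targets=[
    {"hand": 1,"x": 0,"y": 0,"z": 0.002,"roll": 0},
    {"hand": 1,"x": 0,"y": 0,"z": 0.004,"roll": 0},
    {"hand": 1,"x": 0,"y": 0,"z": 0.004,"roll": 0},
  ],
)

```text
time: 18.08
tool_pos: [0.4762, -0.0234, 0.0546]
tcp_rot: [0.39, -3.117, -0.0]
wrist_force: [-0.3, 0.1, -2.2]
width: 0.922
grip_force: 53.8
```

>>> servo_tool(
  targets=[
    {"hand": 1,"x": 0,"y": 0,"z": 0.002,"roll": 0},
    {"hand": 1,"x": 0,"y": 0,"z": 0.004,"roll": 0},
    {"hand": 1,"x": 0,"y": 0,"z": 0.004,"roll": 0},
  ],
)

```text
time: 18.33
tool_pos: [0.4762, -0.0234, 0.0525]
tcp_rot: [0.39, -3.117, -0.0]
wrist_force: [1.4, -0.9, -2.3]
width: 0.929
grip_force: 53.8
```

>>> servo_tool(
  targets=[
    {"hand": 1,"x": 0,"y": 0,"z": 0.002,"roll": 0},
    {"hand": 1,"x": 0,"y": 0,"z": 0.004,"roll": 0},
    {"hand": 1,"x": 0,"y": 0,"z": 0.004,"roll": 0},
  ],
)

```text
time: 18.58
tool_pos: [0.4768, -0.0233, 0.0521]
tcp_rot: [-0.39, 3.117, 0.0]
wrist_force: [-3.6, 0.7, 8.7]
width: 0.925
grip_force: 55.4
```

Contact with the tray floor. Easing off slightly and opening.

>>> servo_tool(
  targets=[
    {"hand": 1,"x": 0,"y": 0,"z": -0.002,"roll": 0},
    {"hand": 1,"x": 0,"y": 0,"z": -0.002,"roll": 0},
    {"hand": -1,"x": 0,"y": 0,"z": -0.002,"roll": 0},
    {"hand": -1,"x": 0,"y": 0,"z": -0.002,"roll": 0},
    {"hand": -1,"x": 0,"y": 0,"z": -0.002,"roll": 0},
    {"hand": -1,"x": 0,"y": 0,"z": -0.002,"roll": 0},
    {"hand": -1,"x": 0,"y": 0,"z": -0.002,"roll": 0},
  ],
)

```text
time: 19.17
tool_pos: [0.4764, -0.0234, 0.0517]
tcp_rot: [0.39, -3.117, 0.0]
wrist_force: [-0.1, -0.5, -0.1]
width: 1.003
grip_force: 0.0
```

```bash
python3 tilt.py | cut -c1-1150; cp pics/now.png pics/rel.png
```

```text
[ 0.47639505 -0.02343545  0.05171514] [-0.1195221  -0.51721079 -0.11428746] [-1.01355313e-01  8.12727622e-02  2.18229816e+00 -4.72377282e-05
  8.78102665e-01 -1.92100902e+00]
240 [(195, 211), (197, 204), (199, 202), (201, 204), (203, 199), (205, 199), (207, 195), (209, 195), (211, 147), (213, 33), (215, 35), (217, 68), (219, 77), (221, 77), (223, 78), (225, 76), (227, 79), (229, 76), (231, 77), (233, 78), (235, 84), (237, 46), (239, 22), (241, 19), (243, 20), (245, 22), (247, 25), (249, 69), (251, 86), (253, 83), (255, 83), (257, 91), (259, 79), (261, 88), (263, 75), (265, 87), (267, 76), (269, 86), (271, 46), (273, 27), (275, 30), (277, 30), (279, 31), (281, 30), (283, 30), (285, 30), (287, 32), (289, 30), (291, 32), (293, 33), (295, 31), (297, 56), (299, 116), (301, 126), (303, 127), (305, 125), (307, 127), (309, 160), (311, 199), (313, 188), (315, 142), (317, 125), (319, 127), (321, 118), (323, 58), (325, 29), (327, 34), (329, 31), (331, 29), (333, 30), (335, 29), (337, 72), (339, 254), (341, 255), (343, 232), (345, 184), (347, 187), (349, 190)]
300 [(195, 200), (197, 198), (199, 
[... 154 characters left out ...]
 (227, 78), (229, 77), (231, 78), (233, 78), (235, 85), (237, 45), (239, 21), (241, 19), (243, 20), (245, 23), (247, 24), (249, 64), (251, 87), (253, 87), (255, 81), (257, 87), (259, 77), (261, 96), (263, 79), (265, 87), (267, 72), (269, 86), (271, 45), (273, 24), (275, 29), (277, 31), (279, 31), (281, 32), (283, 36), (285, 31), (287, 32), (289, 32), (291, 30), (293, 33), (295, 30), (297, 51), (299, 111), (301, 125), (303, 125), (305, 126), (307, 138), (309, 198), (311, 215), (313, 216), (315, 183), (317, 128), (319, 125), (321, 118), (323, 64), (325, 31), (327, 32), (329, 30), (331, 34), (333, 29), (335, 33), (337, 70), (339, 254), (341, 255), (343, 245), (345, 179), (347, 178), (349, 180)]
```

The pack is released and standing. Lifting straight up.

>>> servo_tool(
  targets=[
    {"hand": -1,"x": 0,"y": 0,"z": -0.01,"roll": 0},
    {"hand": -1,"x": 0,"y": 0,"z": -0.02,"roll": 0},
    {"hand": -1,"x": 0,"y": 0,"z": -0.03,"roll": 0},
    {"hand": -1,"x": 0,"y": 0,"z": -0.05,"roll": 0},
    {"hand": -1,"x": 0,"y": 0,"z": -0.08,"roll": 0},
    {"hand": -1,"x": 0,"y": 0,"z": -0.12,"roll": 0},
    {"hand": -1,"x": 0,"y": 0,"z": -0.18,"roll": 0},
    {"hand": -1,"x": 0,"y": 0,"z": -0.24,"roll": 0},
    {"hand": -1,"x": 0,"y": 0,"z": -0.24,"roll": 0},
    {"hand": -1,"x": 0,"y": 0,"z": -0.24,"roll": 0},
  ],
)

```text
time: 20.05
tool_pos: [0.4787, -0.0236, 0.1753]
tcp_rot: [-0.389, 3.111, -0.002]
wrist_force: [-1.1, -0.5, -0.9]
width: 0.999
grip_force: 0.0
```

```bash
python3 - <<'E'
from dock import *
s=bot.read_state();im=cv2.cvtColor(read_camera('wrist'),cv2.COLOR_RGB2BGR);cv2.imwrite('pics/end.png',im)
print(s['tool_pos'],s['wrist_force']);c=cam('wrist',s);g=cv2.cvtColor(im,cv2.COLOR_BGR2GRAY)
M=R.from_rotvec(s['tcp_rot']).as_matrix();p=s['tool_pos']-.0035*M[:,0]
for sx in(-1,1):
  for z in(.003,.085):print(sx,z,[proj(c,[*(p+M[:,0]*sx*.017+M[:,1]*sy*.04)[:2],z]).round().tolist() for sy in(-1,1)])
for k in blobs(im,(170,390,120,300),60)[-2:]:print(cv2.boundingRect(k))
print('col',[(r,int(g[r,262])) for r in range(150,300,3)])
E
```

```text
[ 0.47865068 -0.02364356  0.17533735] [-1.12720753 -0.50331176 -0.93173669]
-1 0.003 [[243.0, 204.0], [317.0, 204.0]]
-1 0.085 [[232.0, 235.0], [328.0, 235.0]]
1 0.003 [[242.0, 173.0], [318.0, 173.0]]
1 0.085 [[229.0, 195.0], [330.0, 196.0]]
(233, 170, 97, 57)
col [(150, 196), (153, 194), (156, 192), (159, 191), (162, 194), (165, 189), (168, 150), (171, 47), (174, 58), (177, 55), (180, 19), (183, 76), (186, 82), (189, 31), (192, 27), (195, 29), (198, 25), (201, 34), (204, 96), (207, 100), (210, 101), (213, 98), (216, 80), (219, 22), (222, 24), (225, 33), (228, 233), (231, 251), (234, 251), (237, 236), (240, 119), (243, 92), (246, 89), (249, 167), (252, 248), (255, 153), (258, 152), (261, 152), (264, 155), (267, 152), (270, 148), (273, 146), (276, 151), (279, 156), (282, 152), (285, 113), (288, 106), (291, 49), (294, 22), (297, 21)]
```

>>> servo_tool(
  targets=[
    {"hand": -1,"x": 0,"y": 0,"z": -0.05,"roll": 0},
    {"hand": -1,"x": 0,"y": 0,"z": -0.05,"roll": 0},
    {"hand": -1,"x": 0,"y": 0,"z": -0.05,"roll": 0},
    {"hand": -1,"x": 0,"y": 0,"z": -0.05,"roll": 0},
  ],
)

```text
time: 20.43
tool_pos: [0.4756, -0.0233, 0.1955]
tcp_rot: [0.39, -3.115, -0.001]
wrist_force: [0.7, 0.4, -0.3]
width: 1.002
grip_force: 0.0
```

```bash
python3 -c "
from workcell import ticket
print(ticket.finish_job())"
```

```text
the job is handed in; nothing more can be done
None
```

I handed the job in at 20.4 s of robot time: the plunger was pressed to its stop and sprang back, and the pack was pulled out and measured standing upright in the tray with the arm clear; the judge returned no verdict.

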